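# Set lapped louvre slats to their lines and switch the magnet on

## Task

The two loose louvre slats on the sloping lapping jig lie too far up the slope and askew. Slide each one down, keeping it flat on the jig, until the front of its turned-up lip runs along its own red line (second line from the bottom for the middle slat, third for the top slat) at both ends. Then flip the magnet switch's lever over, away from the robot, until it snaps across and stays, and leave the tools lying around undisturbed.

Things in the scene. Friction and masses are not known exactly. Their poses are not given: they have to be found in the camera images.
- jig: Blue stepped lapping jig, 262 x 262 mm, fixed; bed slopes 10 degrees, low side to the robot. Origin: middle of its lowest step; x up the slope, y left along the lines, z square out of the bed. White side rails, 14 mm high, inner faces at y -103 and +103 mm. A bottom slat (plate top z 4, lip to 16 mm) is welded at the red line at x -125 mm; pairs of pointers with red lines, clamped to the rails, mark the other two.
- slat_middle: Loose steel slat, 100 x 180 mm, 4 mm thick, 0.5 kg, its 4 mm thick lower lip turned up to 16 mm over the underside; laps over the bottom slat, under the top one. Origin: middle of its lower front edge, underside; x up the slope, y left along its length, z out of its face. Starts 12 to 38 mm too high and up to 3 degrees askew; held by friction, may drag the top slat.
- slat_top: Loose steel slat, same shape as slat_middle, lapping over its upper part. Origin: middle of its lower front edge, underside; x up the slope, y left along its length, z out of its face. Starts 12 to 38 mm too high, up to 3 degrees askew. Between its lip and that of slat_middle 35 to 65 mm of plate lie bare.
- slat_middle_left (a point): left end of the front of slat_middle's lip, 8 mm over its underside (axes as the slat's)
- slat_middle_right (a point): right end of the front of slat_middle's lip, 8 mm over its underside
- slat_top_left (a point): left end of the front of slat_top's lip, 8 mm over its underside
- slat_top_right (a point): right end of the front of slat_top's lip, 8 mm over its underside
- line_middle (a point): half-way between the left and right pointers of the second red line, clamped near jig x -70 mm: where the front of slat_middle's lip belongs, about the height of its underside, 4.6 mm above the jig's lowest step. Pointer tops are 20 mm above that step; axes as the jig's
- line_top (a point): half-way between the left and right pointers of the third red line, clamped near jig x -15 mm: where the front of slat_top's lip belongs, about the height of its underside, 9.2 mm above the lowest step; axes as the jig's
- switch_box: Grey switch box of the clamping magnet, 85 x 85 mm, 45 mm high, fixed to the table right or left of the jig; origin under its centre, x away from the robot (the way the lever goes over), z up. Its lever pivots about y, 53 mm above the origin.
- magnet_lever (a joint): angle of the lever, rad: 0 off, leaning 34 degrees back to the robot (box -x); 0.6 upright; 1.2 on, leaning 34 degrees away (box +x). Weighted, about 1 N at the knob: short of upright it falls back to 0, past it it falls to 1.2 by itself.
- lever_knob (a point): centre of the lever's red knob (24 mm across, 27 mm long), 60 mm from the pivot on an 11 mm round stem
- duct_tape: grey roll of tape, 107 mm across, 48 mm high, lying on the table (bystander); origin under its centre
- pliers_blue: blue pliers, 201 x 69 mm, 14 mm high, lying near the table edge (bystander); origin under the centre
- tape_measure: yellow tape measure, 34 x 72 mm, 73 mm high, standing on the table (bystander); origin under its centre
Not all that is in view belongs to the job. Leave any orange look-alike of the slat_top alone.

How it is judged (in metres and radians):
On the way, in this order (a step that is already met when the one before it is completed fails the run):
1. both slats lie at rest on their lines while the magnet is still off (x of slat_middle_left in the frame of line_middle between -0.005 and 0.005 m and x of slat_middle_right in the frame of line_middle between -0.005 and 0.005 m and x of slat_top_left in the frame of line_top between -0.005 and 0.005 m and x of slat_top_right in the frame of line_top between -0.005 and 0.005 m and angle between the z axis of each of slat_middle, slat_top and the z axis of jig, either way round below 0.06 rad and linear speed of each of slat_middle, slat_top below 0.01 m/s and value of joint magnet_lever below 0.5 rad), for 0.2 s.
2. the lever is snapped over to on (value of joint magnet_lever above 1.1 rad), for 0.2 s.
At the end, for the whole second after the job is handed in: Both ends of the front of each loose slat's lip are within 5 mm of its red line (measured along the slope), both slats lie flat on the jig (within 0.06 rad of its bed) and at rest, and the lever is over at on (above 1.1 rad) (x of slat_middle_left in the frame of line_middle between -0.005 and 0.005 m and x of slat_middle_right in the frame of line_middle between -0.005 and 0.005 m and x of slat_top_left in the frame of line_top between -0.005 and 0.005 m and x of slat_top_right in the frame of line_top between -0.005 and 0.005 m and angle between the z axis of each of slat_middle, slat_top and the z axis of jig, either way round below 0.06 rad and linear speed of each of slat_middle, slat_top below 0.01 m/s and value of joint magnet_lever above 1.1 rad); the robot touches nothing.
It fails at once if the middle slat is lifted off the jig (30 mm or more above its place) (z of slat_middle in the frame of line_middle above 0.03 m).
It fails at once if the top slat is lifted off the jig (30 mm or more above its place) (z of slat_top in the frame of line_top above 0.03 m).
It fails at once if the duct tape is moved by more than 30 mm (distance of duct_tape from where it was at the start of the episode above 0.03 m).
It fails at once if the pliers blue is moved by more than 30 mm (distance of pliers_blue from where it was at the start of the episode above 0.03 m).
It fails at once if the tape measure is moved by more than 30 mm (distance of tape_measure from where it was at the start of the episode above 0.03 m).
It also fails if it takes over 64 s, if anything falls off the work surface, if the arm or the gripper's body presses on something with over 40 N, if the wrist force passes 120 N, or if a joint passes its speed limit or range.

## Robot

A 6-joint arm with a two-finger parallel gripper is mounted at the origin on a cart in front of the work surface, level with it; the furniture and walls round the work are solid. World frame = base frame: x ahead of the robot, y to its left, z up, the work surface at z = 0. Lengths are in mm, angles in rad, forces in N, time in s.
With the tool pointing down it reaches from about 275 to 775 mm from the base axis. Payload 14.6 kg.
Tool frame: the origin (TCP) lies at the very end of the fingers, on their centre line; the grasp point (between the pads) lies 19 mm behind it; x points along the fingers, z is the direction in which the jaws open and shut, and the axes are right-handed (so a half turn about x gives the same grasp; the last joint's range is limited). The gripper opens to 85 mm and grips with 20 to 120 N. Pads are 22 mm wide; open, the fingers measure 114 mm over their backs; the gripper's body (76 mm by 85 mm) begins 54 mm behind the grasp point. The pads swing forward as they close: fully open they stand 13 mm farther back than shut.
Start: joints at [-1.319, 0.263, -0.048, 1.259, 0, 1.415], TCP at [207.722, -482.161, 231.278] pointing down, gripper open.
Joint ranges: [-2.65, 2.65], [-0.89, 1.7], [-1.18, 1.37], [-2.13, 2.11], [-1.35, 1.29], [-3.14, 3.14]. Speed limits (rad/s): [1.89, 1.89, 2.57, 2.79, 3.14, 3.14].

## Interface

Orientations are given as a unit quaternion [w, x, y, z].
In Python, from workcell import status, eyes, order gives the robot as it stands.
- The arm moves only by the tool jog_arm, never from a script. Its argument "rows" is a list of rows, each a list of 3 entries, a list of its own where there are three numbers: the gripper's target within -1 to 1 (shut at 1, half-way at 0, fully open at -1), then the shift along the tool's x, y, z in cm, then the turn about the tool's x in rad. A call has 1 to 12 rows; each row is the pose to reach, as a shift and turn from the pose measured when the call began, along the tool's axes at that moment; what a row does not reach only later rows make up. A row lasts 1/8 s, in which the tool goes at most 62.5 mm and 10.7 degrees, less where a joint would pass 70% of its speed; a pose out of reach is approached as far as the arm can. A call with a gripper value outside its range is refused whole. The fingers move at their own pace and stop on an object; "force" is the grip in N (left out, the last holds). Time passes only in rows, so rows that repeat a pose let the fingers close. It gives the time, the measured TCP pose, the force and the opening at its end, in the units of the state.
- status.get_obs(): the state, without advancing time (a new reading comes with each control period).
- eyes.read_camera(name): name is "side" or "top"; returns the picture (480x640x3 uint8, red, green, blue); there is no depth.
- eyes.get_calibration(name): a dict with "vfov" (degrees; the focal length in pixels is half the picture's height over the tangent of half this angle, whatever the lens; pixels are square), "cx", "cy" (the principal point, pixels), "R" (3x3) and "t" (3): a world point X has camera coordinates R X + t. Camera axes: x right, y down, z forward; pixel columns grow to the right and rows downward; lengths in mm; the calibration is good to about 2 mm. A picture is of the moment at which its call begins. get_calibration takes no time and is no camera call.
- order.job_done(): hands the job in, once; it reports no verdict.
The state is a dict: "time_s": time; "qpos": joint angles; "joint_velocities": joint speeds; "joint_torque": joint torques, N m; "eef_pos": TCP position; "ee_rot": TCP orientation; "ft_force": force on the tool from outside, world axes, zero at the start; "ft_torque": the same for the moment, N m; "gripper_width": finger opening in mm.
Only numpy, scipy, OpenCV 4.12 (cv2) and the standard library are available. Lean on these libraries where they do the work, as an engineer would, in place of code of your own. Each camera call takes 0.05 s, during which the arm holds its last target.

## Working session

There is one attempt and no reset: what is moved stays moved. The work goes in short steps, Python scripts to look and compute and a tool call to move; the robot and the scene stay as the last step left them, time stands still between calls to the robot, and variables do not carry over. Pictures are saved under pics/ and viewed, and the job is handed in when it is done.

Besides the shell and the picture viewer there is one more tool, called as name([rows], argument=value, ...), one row to a line, values as JSON. jog_arm: Moves the arm, as the interface text tells. Its arguments: {"type":"object","properties":{"rows":{"type":"array"},"force":{"type":"number"}},"required":["rows"]}

```bash
ls; mkdir -p pics; python3 - <<'E'
from workcell import status, eyes, order
import cv2
print(status.get_obs())
for n in ("side","top"):
    im=eyes.read_camera(n); cv2.imwrite(f"pics/{n}0.png",im[:,:,::-1]); print(n,eyes.get_calibration(n))
E
```

```text
pics
{'time_s': 0.0, 'qpos': array([-1.31927001e+00,  2.63510777e-01, -4.89236425e-02,  1.25939739e+00,
        2.01952605e-05,  1.41554154e+00]), 'joint_velocities': array([-0.00124234,  0.00065982, -0.00038541, -0.00102959,  0.00231227,
       -0.00014669]), 'joint_torque': array([-2.12369880e-03, -6.37616730e+01,  3.84557712e+01,  1.39605094e-02,
       -1.90035958e-04, -1.58687305e-05]), 'eef_pos': array([ 207.67392555, -481.88766511,  230.83627267]), 'ee_rot': array([ 0.59042294,  0.38894945,  0.59095539, -0.38844665]), 'ft_force': array([-0.70806736, -0.72325591,  0.06529383]), 'ft_torque': array([-0.03063758, -0.00918639, -0.00099838]), 'gripper_width': 85.28414491713977}
side {'vfov': 46.09508823275223, 'cx': 317.7670755884882, 'cy': 246.026902941775, 'R': array([[-0.7516689 , -0.65945135, -0.01085266],
       [-0.53152256,  0.61542871, -0.58200624],
       [ 0.39048385, -0.43170755, -0.81311189]]), 't': array([ 447.19572205,  357.86450009, 1195.8802703 ])}
top {'vfov': 42.876473824013196, 'cx': 315.0690949774673, 'cy': 239.13391345940764, 'R': array([[ 1.48133604e-02, -9.99890160e-01,  4.82664032e-04],
       [-9.92771569e-01, -1.47653938e-02, -1.19107489e-01],
       [ 1.19101533e-01,  1.28520703e-03, -9.92881248e-01]]), 't': array([  10.97785273,  602.85958217, 1472.85433735])}
```

View pics/side0.png

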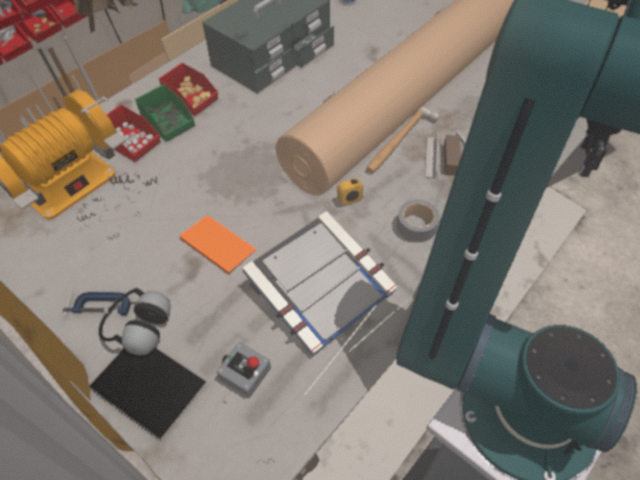

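View pics/top0.png

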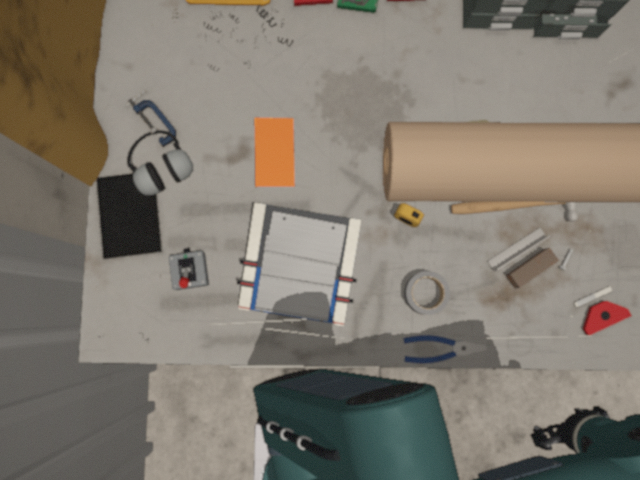

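```bash
python3 - <<'E'
import cv2
a=cv2.imread("pics/top0.png"); cv2.imwrite("pics/topz.png",cv2.resize(a[120:300,180:400],None,fx=3.6,fy=3.3,interpolation=cv2.INTER_CUBIC)[:,:800])
a=cv2.imread("pics/side0.png"); cv2.imwrite("pics/sidez.png",cv2.resize(a[100:340,180:450],None,fx=2.5,fy=2.5,interpolation=cv2.INTER_CUBIC))
E
```

```text
(no output)
```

View pics/topz.png

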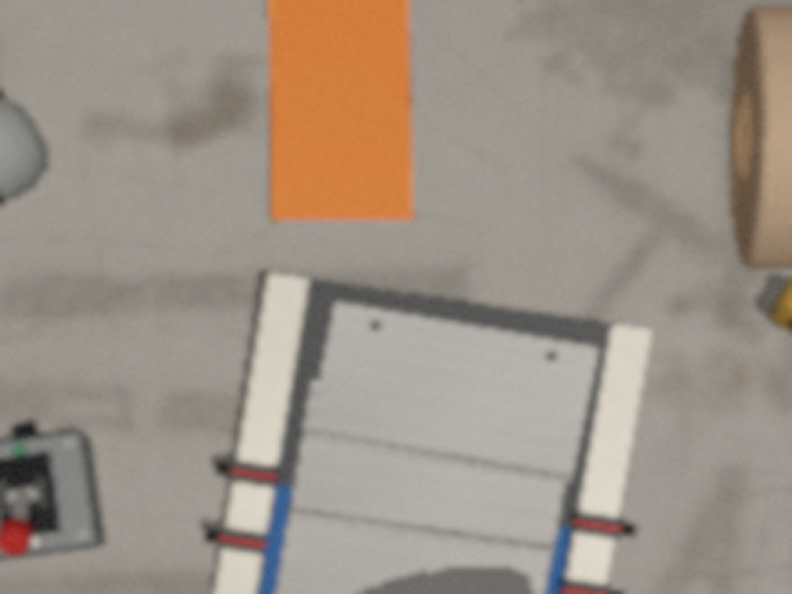

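View pics/sidez.png

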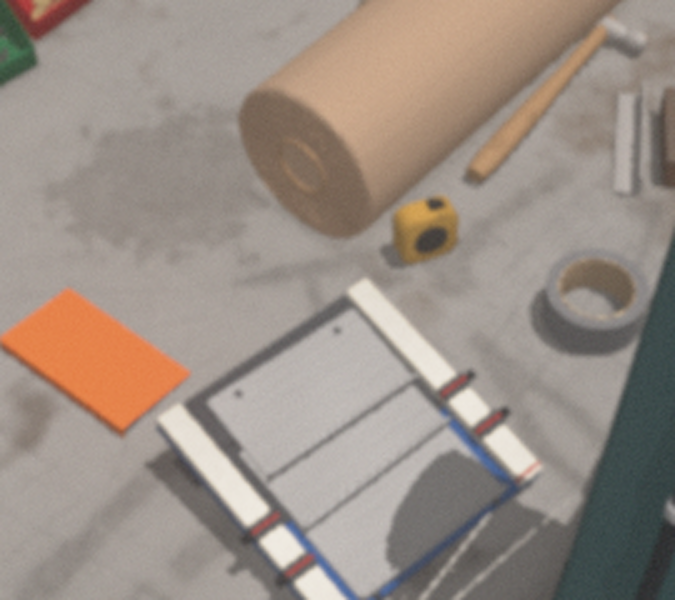

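```bash
cat > h.py <<'E'
import numpy as np, cv2
from workcell import status, eyes
def cal(n):
    c=eyes.get_calibration(n); f=240/np.tan(np.radians(c['vfov']/2)); return f,c['cx'],c['cy'],np.array(c['R']),np.array(c['t'])
def ray(n,p):
    f,cx,cy,R,t=cal(n); d=np.array([(p[0]-cx)/f,(p[1]-cy)/f,1.]); d=R.T@d; return -R.T@t,d/np.linalg.norm(d)
def proj(n,X):
    f,cx,cy,R,t=cal(n); c=np.atleast_2d(X)@R.T+t; return np.c_[f*c[:,0]/c[:,2]+cx,f*c[:,1]/c[:,2]+cy]
def plane(n,p,P0,nrm):
    o,d=ray(n,p); return o+d*(np.dot(np.array(P0)-o,nrm)/np.dot(d,nrm))
def tri(pa,pb):
    A=np.zeros((3,3));b=np.zeros(3)
    L=[ray("top",pa),ray("side",pb)]
    for o,d in L:
        M=np.eye(3)-np.outer(d,d);A+=M;b+=M@o
    X=np.linalg.solve(A,b); return X,[np.linalg.norm((np.eye(3)-np.outer(d,d))@(X-o)) for o,d in L]
E
python3 - <<'E'
from h import *
for n in("top","side"):
    print(n,ray(n,(320,240)))
    a=cv2.imread(f"pics/{n}0.png"); hsv=cv2.cvtColor(a,cv2.COLOR_BGR2HSV)
    m=((hsv[...,2]>200)&(hsv[...,1]<60)).astype(np.uint8)*255
    m[:190]=0
    for c in cv2.findContours(m,cv2.RETR_EXTERNAL,cv2.CHAIN_APPROX_NONE)[0]:
        if cv2.contourArea(c)>60:
            print(cv2.contourArea(c),cv2.boundingRect(c),cv2.boxPoints(cv2.minAreaRect(c)).round(1).tolist())
    r=((hsv[...,1]>90)&((hsv[...,0]<10)|(hsv[...,0]>170))&(hsv[...,2]>50)).astype(np.uint8)*255
    for c in cv2.findContours(r,cv2.RETR_EXTERNAL,cv2.CHAIN_APPROX_NONE)[0]:
        x,y,w,h=cv2.boundingRect(c)
        if 4<cv2.contourArea(c)<300 and 130<y<400 and 160<x<420: print('red',cv2.contourArea(c),(x,y,w,h),np.array(cv2.moments(c)['m10'])/cv2.moments(c)['m00'],np.array(cv2.moments(c)['m01'])/cv2.moments(c)['m00'])
a=cv2.imread("pics/top0.png"); cv2.imwrite("pics/tz1.png",cv2.resize(a[195:330,230:370],None,fx=5,fy=4.4,interpolation=cv2.INTER_NEAREST))
a=cv2.imread("pics/side0.png"); cv2.imwrite("pics/sz1.png",cv2.resize(a[205:355,238:400],None,fx=4,fy=4,interpolation=cv2.INTER_NEAREST))
E
```

```text
top (array([ 422.92002531,   17.9851833 , 1534.16924539]), array([ 0.11781032, -0.00680209, -0.99301282]))
156.0 (335, 303, 11, 20) [[333.5, 321.20001220703125], [336.6000061035156, 302.29998779296875], [346.20001220703125, 303.8999938964844], [343.0, 322.79998779296875]]
148.0 (240, 287, 12, 20) [[239.10000610351562, 305.20001220703125], [242.1999969482422, 286.8999938964844], [251.3000030517578, 288.3999938964844], [248.1999969482422, 306.70001220703125]]
102.5 (339, 283, 11, 13) [[339.0, 283.0], [349.0, 283.0], [349.0, 295.0], [339.0, 295.0]]
97.5 (244, 267, 11, 13) [[243.10000610351562, 278.5], [245.10000610351562, 266.5], [254.5, 268.1000061035156], [252.5, 280.1000061035156]]
487.5 (342, 219, 18, 57) [[341.20001220703125, 273.8999938964844], [350.3999938964844, 218.39999389648438], [360.20001220703125, 220.0], [350.8999938964844, 275.5]]
463.5 (247, 204, 17, 56) [[246.3000030517578, 258.29998779296875], [254.6999969482422, 203.1999969482422], [264.1000061035156, 204.60000610351562], [255.6999969482422, 259.70001220703125]]
red 17.5 (336, 298, 14, 4) 342.52380952380946 299.29523
[... 1205 characters left out ...]
0, 212, 42, 43) [[318.0, 216.89999389648438], [325.20001220703125, 210.0], [361.8999938964844, 248.3000030517578], [354.70001220703125, 255.1999969482422]]
red 93.0 (247, 357, 12, 11) 252.69892473118279 361.9193548387097
red 11.5 (295, 323, 10, 7) 299.3623188405797 325.8840579710145
red 13.5 (281, 305, 10, 9) 285.358024691358 309.358024691358
red 11.5 (371, 265, 10, 8) 375.01449275362313 268.8115942028985
red 9.5 (200, 252, 17, 13) 209.1578947368421 259.1578947368421
red 9.0 (357, 251, 9, 7) 360.6666666666667 254.11111111111111
red 19.5 (221, 243, 35, 31) 241.59829059829056 259.8376068376068
red 5.5 (231, 231, 16, 12) 237.9393939393939 236.4242424242424
red 5.0 (186, 215, 44, 16) 215.4 221.5
```

View pics/tz1.png

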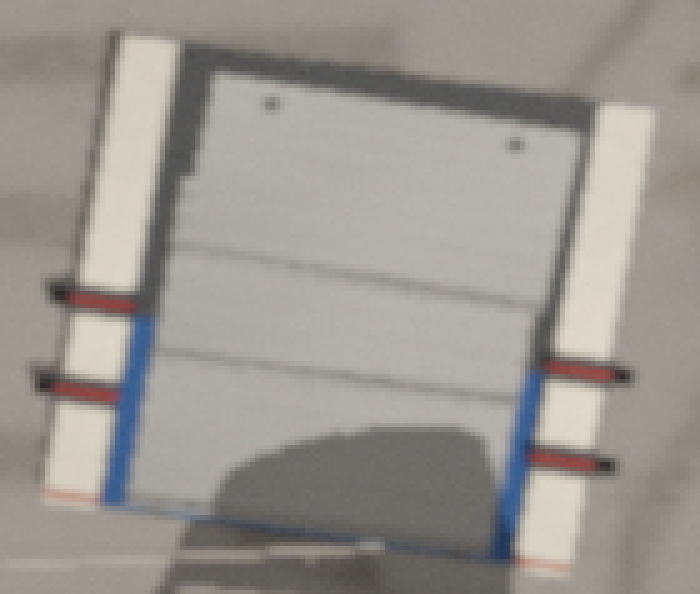

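View pics/sz1.png

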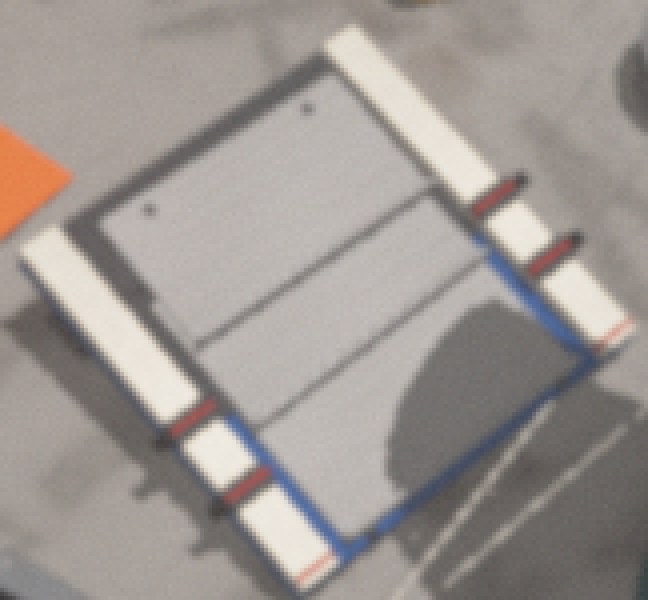

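```bash
cat >> h.py <<'E'
def redpts(n,a,boxes):
    a=a.astype(float); w=np.clip(a[...,2]-np.maximum(a[...,0],a[...,1])-25,0,None)
    out=[]
    for x,y in boxes:
        x0,y0=int(x)-10,int(y)-9; s=w[y0:y0+19,x0:x0+21]; 
        Y,X=np.mgrid[y0:y0+19,x0:x0+21]
        m=((X-x)**2+(Y-y)**2<=81)*s
        out.append([(m*X).sum()/m.sum(),(m*Y).sum()/m.sum()])
    return np.array(out)
E
python3 - <<'E'
from h import *
T=redpts("top",cv2.imread("pics/top0.png"),[(250.3,263.3),(345.3,278.7),(246,283.5),(342.5,299.3)])
S=redpts("side",cv2.imread("pics/side0.png"),[(285.4,309.4),(360.7,254.1),(299.4,325.9),(375,268.8)])
print(T.round(2).tolist(),S.round(2).tolist())
P=[]
for a,b in zip(T,S):
    X,e=tri(a,b); P.append(X); print(X.round(1),np.round(e,1))
P=np.array(P); print("top dir",np.degrees(np.arctan2(*(P[0]-P[1])[[0,1]])),np.degrees(np.arctan2(*(P[2]-P[3])[[0,1]])), (P[0]-P[1]),(P[2]-P[3]))
mt,mm=P[:2].mean(0),P[2:].mean(0); print(mt,mm,mt-mm,np.linalg.norm(mt-mm))
E
```

```text
[[250.18, 263.28], [345.5, 278.79], [246.49, 283.59], [342.33, 299.28]] [[285.7, 309.0], [361.14, 253.81], [299.3, 325.82], [374.97, 268.75]]
[537.8 175.1  63.8] [0.6 0.6]
[503.7 -55.   64.4] [0.7 0.7]
[489.1 183.5  55.6] [0.7 0.7]
[455.  -48.2  55.1] [0.5 0.5]
top dir 8.428809754462854 8.369588988672524 [ 34.10499502 230.15770956  -0.66372854] [ 34.08642694 231.68368347   0.51025902]
[520.79227319  60.03476187  64.11742759] [472.04800544  67.65518913  55.32640731] [48.74426775 -7.62042727  8.79102027] 50.11343719921239
```

```bash
cat >> h.py <<'E'
psi=np.radians(-8.45); s=np.radians(10)
ex=np.array([np.cos(psi)*np.cos(s),np.sin(psi)*np.cos(s),np.sin(s)]); ey=np.array([-np.sin(psi),np.cos(psi),0]); ez=np.cross(ex,ey)
MM=np.array([472.0,67.6,55.3]); O=MM-20*ez   # origin: line_middle midpoint at lowest step height; jig-like coordinates (x from line_middle)
def J2W(p): p=np.atleast_2d(p); return O+p@np.array([ex,ey,ez])
def W2J(X): return (np.atleast_2d(X)-O)@np.array([ex,ey,ez]).T
def rect(n,a,z,x0=-70,x1=170,y0=-115,y1=115,k=3):
    # rows: x from x1 down to x0 ; cols: y from y1 to y0
    src=np.float32(proj(n,J2W([[x1,y1,z],[x1,y0,z],[x0,y0,z],[x0,y1,z]])))
    W,H=(y1-y0)*k,(x1-x0)*k
    M=cv2.getPerspectiveTransform(src,np.float32([[0,0],[W,0],[W,H],[0,H]]))
    return cv2.warpPerspective(a,M,(W,H),flags=cv2.INTER_CUBIC)
E
python3 - <<'E'
from h import *
for n in("top","side"):
    a=cv2.imread(f"pics/{n}0.png"); print(proj(n,J2W([[0,0,20]])))
    r=rect(n,a,20.6,k=2,x0=-70,x1=170)
    for v in range(-60,170,10):
        cv2.line(r,(0,int((170-v)*2)),(8 if v%50 else 25,int((170-v)*2)),(0,0,255),1)
    cv2.imwrite(f"pics/r_{n}.png",r)
    # profile of dark lines
    r=cv2.cvtColor(rect(n,a,20.6,k=2),cv2.COLOR_BGR2GRAY).astype(float)
    for y in(70,50,30,0,-30,-50,-70):
        c=int((115-y)*2); p=r[:,c-8:c+9].mean(1)
        print(n,y,[ (170-i/2,int(p[i])) for i in range(2,len(p)-2) if p[i]<p[i-2:i+3].max()-0 and p[i]==p[max(0,i-10):i+11].min() and p[max(0,i-10):i+11].max()-p[i]>25])
E
```

```text
[[294.50713237 291.65667593]]
top 70 [(-59.5, 126)]
top 50 [(-61.5, 88)]
top 30 []
top 0 [(-61.0, 73)]
top -30 [(0.0, 107)]
top -50 [(4.0, 107)]
top -70 []
[[338.16611931 296.30387392]]
side 70 [(81.0, 128), (21.5, 134)]
side 50 [(80.5, 134), (22.0, 141), (-67.0, 78)]
side 30 [(80.0, 133), (21.5, 136)]
side 0 [(79.5, 134), (22.5, 141)]
side -30 [(79.0, 130), (22.5, 136), (-5.0, 112)]
side -50 [(78.5, 130), (23.0, 136), (-65.0, 79)]
side -70 [(78.0, 128), (23.5, 137)]
```

View pics/r_top.png

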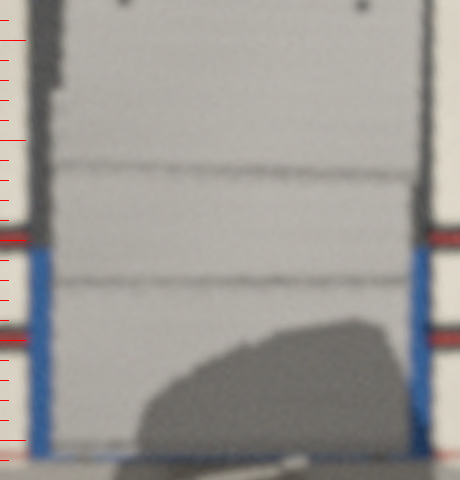

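View pics/r_side.png

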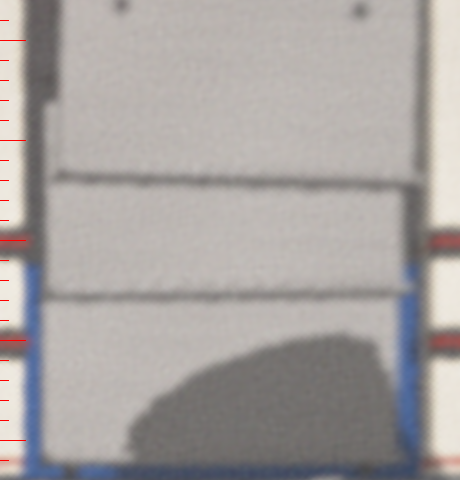

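```bash
cat >> h.py <<'E'
from scipy.spatial.transform import Rotation as Ro
def tool():
    o=status.get_obs(); q=o['ee_rot']; return o,np.array(o['eef_pos']),Ro.from_quat([q[1],q[2],q[3],q[0]]).as_matrix()
def plan(W,zdir=None):
    o,p,R=tool(); W=np.asarray(W,float).ravel(); d=R.T@(W-p)/10
    msg=f"shift cm {d.round(2).tolist()}"
    if zdir is not None:
        for sg in(1,-1):
            z=R.T@(sg*np.asarray(zdir)); a=np.arctan2(-z[1],z[2]); msg+=f" turn {a:.3f}"
    print(msg)
def where():
    o,p,R=tool(); print("t",round(o['time_s'],2),"jig",W2J(p).round(1).tolist(),"world",p.round(1),"F",o['ft_force'].round(1),"yawerr deg",round(np.degrees(np.arcsin(np.clip(np.dot(R[:,2],ex),-1,1))),2),"q6",o['qpos'][5].round(2),"w",round(o['gripper_width'],1),"tilt",R[:,0].round(3))
E
python3 - <<'E'
from h import *
where(); o,p,R=tool(); print(R.round(3))
W=J2W([54,0,8.6])[0]; print(W); W[2]=100
plan(W,ey)
E
```

```text
t 0.1 jig [[-147.5, -582.4, 224.3]] world [ 207.7 -481.9  230.8] F [-0.3  0.4 -0.6] yawerr deg 31.21 q6 1.42 w 85.3 tilt [-0.     0.001 -1.   ]
[[-0.     0.918  0.396]
 [ 0.001  0.396 -0.918]
 [-1.     0.    -0.001]]
[526.56042572  59.49455982  53.45019321]
shift cm [13.13, 50.71, -37.09] turn -2.587 turn 0.554
```

jog_arm([
  [-1,[4,25,-18],0.28],
  [-1,[8,50.71,-37.09],0.554],
  [-1,[8,50.71,-37.09],0.554],
  [-1,[8,50.71,-37.09],0.554],
  [-1,[8,50.71,-37.09],0.554],
  [-1,[8,50.71,-37.09],0.554],
  [-1,[8,50.71,-37.09],0.554],
  [-1,[8,50.71,-37.09],0.554],
  [-1,[8,50.71,-37.09],0.554],
  [-1,[8,50.71,-37.09],0.554],
  [-1,[8,50.71,-37.09],0.554],
  [-1,[8,50.71,-37.09],0.554],
])

```text
time_s: 1.6
eef_pos: [523.5, 31.5, 150.9]
ee_rot: [0.467, 0.531, 0.478, -0.521]
ft_force: [-0.3, -0.2, 1.0]
gripper_width: 85.6
```

```bash
python3 - <<'E'
from h import *
where()
W=J2W([54,0,8.6])[0]; W[2]=100
plan(W,ey)
for n in ("side","top"):
    im=eyes.read_camera(n); cv2.imwrite(f"pics/{n}1.png",im[:,:,::-1])
E
```

```text
t 1.6 jig [[72.0, -28.1, 104.3]] world [523.5  31.5 150.9] F [-0.3 -0.2  1. ] yawerr deg 2.09 q6 3.14 w 85.6 tilt [ 0.001  0.022 -1.   ]
shift cm [5.15, 0.02, -2.7] turn -3.101 turn 0.041
```

View pics/side1.png

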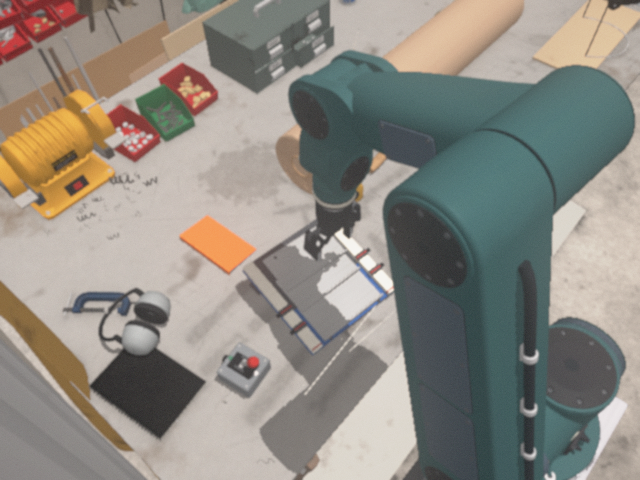

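View pics/top1.png

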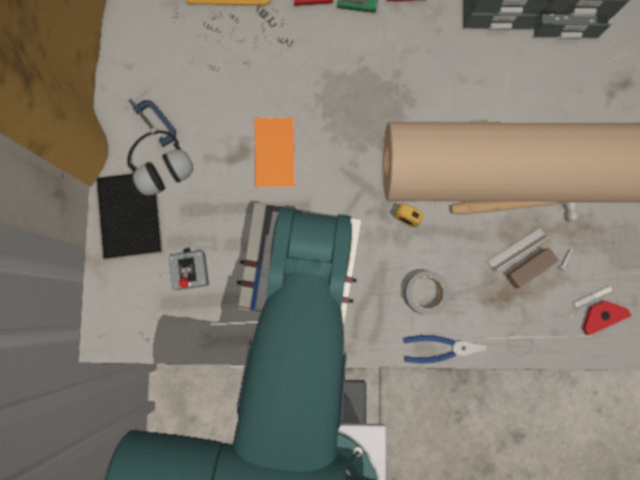

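jog_arm([
  [-1,[1,0,-1],-0.18],
  [-1,[1,0,-2.7],-0.36],
  [-1,[1,0,-2.7],-0.54],
  [-1,[1,0,-2.7],-0.72],
  [-1,[1,0,-2.7],-0.9],
  [-1,[1,0,-2.7],-1.08],
  [-1,[1,0,-2.7],-1.26],
  [-1,[1,0,-2.7],-1.44],
  [-1,[1,0,-2.7],-1.62],
])

```text
time_s: 2.82
eef_pos: [525.4, 56.5, 142.5]
ee_rot: [0.707, 0.027, 0.706, -0.012]
ft_force: [0.9, -0.2, 0.8]
gripper_width: 85.3
```

```bash
python3 - <<'E'
from h import *
where()
W=J2W([54,0,8.6])[0]; W[2]=90
plan(W,ey)
E
```

```text
t 2.83 jig [[68.7, -3.1, 96.4]] world [525.4  56.5 142.5] F [ 0.9 -0.2  0.8] yawerr deg 78.72 q6 1.57 w 85.3 tilt [ 0.002  0.021 -1.   ]
shift cm [5.25, 0.19, 0.1] turn -1.479 turn 1.663
```

jog_arm([
  [-1,[0,0,0],-0.18],
  [-1,[0,0,0],-0.36],
  [-1,[0,0,0],-0.54],
  [-1,[0,0,0],-0.72],
  [-1,[1,0,0],-0.9],
  [-1,[2,0.2,0.1],-1.08],
  [-1,[3,0.2,0.1],-1.26],
  [-1,[4,0.2,0.1],-1.44],
  [-1,[4.7,0.2,0.1],-1.479],
  [-1,[4.7,0.2,0.1],-1.479],
])

```text
time_s: 4.08
eef_pos: [525.9, 58.5, 95.6]
ee_rot: [0.541, -0.456, 0.531, 0.467]
ft_force: [0.4, -1.0, 0.2]
gripper_width: 85.6
```

```bash
python3 - <<'E'
from h import *
where()
W=J2W([54,0,8.6])[0]; W[2]=60
plan(W,ey)
for n in ("side",):
    im=eyes.read_camera(n)[:,:,::-1]; cv2.imwrite(f"pics/{n}2.png",cv2.resize(im[190:350,230:410],None,fx=4,fy=3.7,interpolation=cv2.INTER_CUBIC))
E
```

```text
t 4.08 jig [[60.9, -1.1, 50.2]] world [525.9  58.5  95.6] F [ 0.4 -1.   0.2] yawerr deg 0.32 q6 0.09 w 85.6 tilt [ 0.001  0.021 -1.   ]
shift cm [3.56, -0.05, 0.04] turn -0.002 turn 3.140
```

View pics/side2.png

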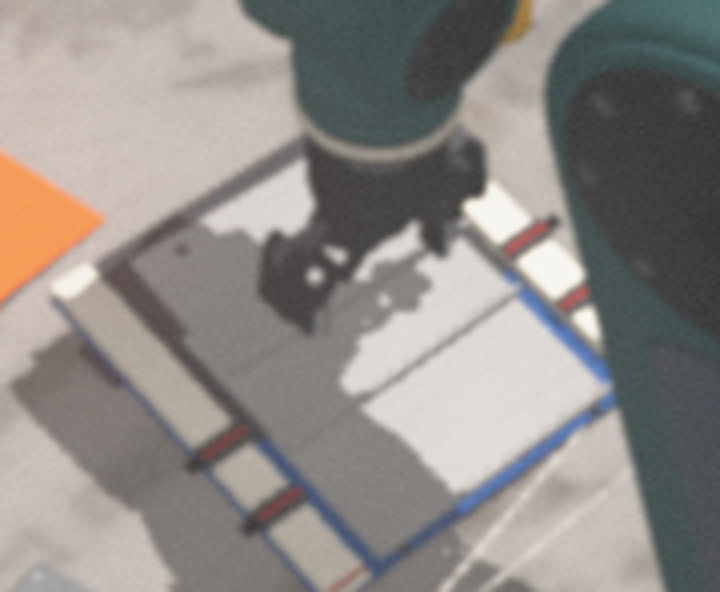

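```bash
python3 - <<'E'
from h import *
o,p,R=tool()
for off in(42,50,57):
  for dz in(0,7,13,20):
    print(off,dz,proj("side",p+off*R[:,2]-dz*R[:,0]).round(1), end=' ')
  print()
print(proj("side",p-45*R[:,2]), "img right tip zoom (440,255)->",230+110,190+255/3.7)
E
```

```text
42 0 [[308.9 281.3]] 42 7 [[308.9 279.6]] 42 13 [[308.8 278.1]] 42 20 [[308.8 276.4]] 
50 0 [[306.2 283.2]] 50 7 [[306.1 281.5]] 50 13 [[306.1 280.1]] 50 20 [[306.1 278.4]] 
57 0 [[303.8 284.9]] 57 7 [[303.7 283.2]] 57 13 [[303.7 281.7]] 57 20 [[303.6 280. ]] 
[[337.63728745 261.09602434]] img right tip zoom (440,255)-> 340 258.9189189189189
```

jog_arm([
  [-1,[2,0,0],0],
  [-1,[3.6,-0.05,0.05],0],
  [-1,[3.9,-0.05,0.05],0],
  [-1,[4.0,-0.05,0.05],0],
])

```text
time_s: 4.62
eef_pos: [527.1, 59.7, 56.5]
ee_rot: [0.542, -0.456, 0.531, 0.466]
ft_force: [-0.0, 0.2, -0.1]
gripper_width: 85.8
```

jog_arm([
  [-1,[0.2,0,0],0],
  [-1,[0.3,0,0],0],
  [-1,[0.3,0,0],0],
])

```text
time_s: 5.0
eef_pos: [527.2, 59.7, 53.6]
ee_rot: [0.542, -0.456, 0.531, 0.466]
ft_force: [0.3, 0.4, -0.7]
gripper_width: 85.4
```

```bash
python3 - <<'E'
from h import *
where()
plan(J2W([54,0,8.6]),ey)
for n in ("side",):
    im=eyes.read_camera(n)[:,:,::-1]; cv2.imwrite(f"pics/{n}3.png",cv2.resize(im[190:350,230:410],None,fx=4,fy=3.7,interpolation=cv2.INTER_CUBIC))
E
```

```text
t 5.0 jig [[54.6, 0.3, 8.7]] world [527.2  59.7  53.6] F [ 0.3  0.4 -0.7] yawerr deg 0.39 q6 0.1 w 85.4 tilt [ 0.003  0.021 -1.   ]
shift cm [0.02, 0.06, -0.03] turn -0.003 turn 3.138
```

View pics/side3.png

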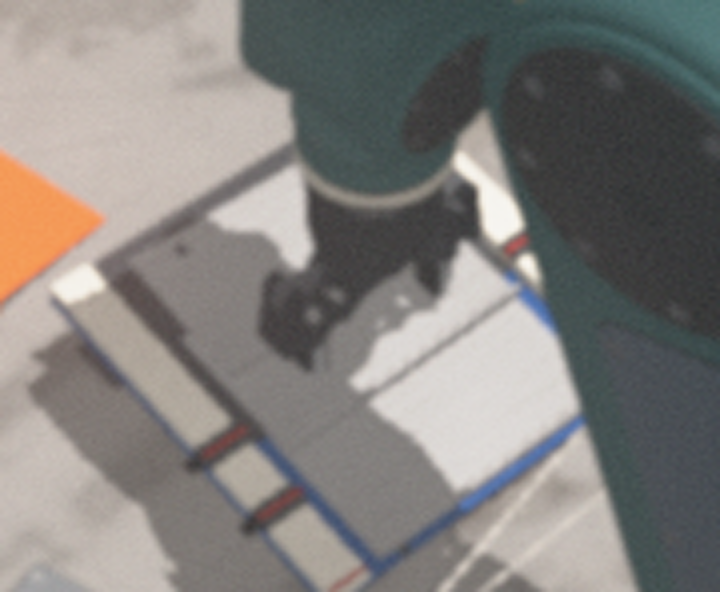

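jog_arm([
  [-1,[0.3,0,0],0],
  [-1,[0.5,0,0],0],
  [-1,[0.5,0,0],0],
])

```text
time_s: 5.42
eef_pos: [527.0, 59.8, 48.4]
ee_rot: [0.542, -0.456, 0.531, 0.466]
ft_force: [-0.4, 0.6, 0.9]
gripper_width: 85.6
```

jog_arm([
  [-1,[0.2,0,0],0],
  [-1,[0.3,0,0],0],
  [-1,[0.3,0,0],0],
])

```text
time_s: 5.8
eef_pos: [526.9, 59.9, 45.3]
ee_rot: [0.542, -0.456, 0.531, 0.466]
ft_force: [-0.5, -0.1, 0.5]
gripper_width: 85.1
```

jog_arm([
  [-1,[0.1,0,0],0],
  [-1,[0.2,0,0],0],
  [-1,[0.2,0,0],0],
])

```text
time_s: 6.18
eef_pos: [526.9, 60.0, 43.2]
ee_rot: [0.541, -0.456, 0.531, 0.466]
ft_force: [0.6, 1.3, 0.3]
gripper_width: 85.5
```

jog_arm([
  [-1,[0.1,0,0],0],
  [-1,[0.2,0,0],0],
  [-1,[0.2,0,0],0],
])

```text
time_s: 6.55
eef_pos: [527.0, 60.0, 41.5]
ee_rot: [0.542, -0.456, 0.531, 0.466]
ft_force: [-1.5, 0.1, 4.0]
gripper_width: 85.4
```

```bash
python3 - <<'E'
from h import *
where(); o,p,R=tool()
for d in(10,20,32): print(d,(R.T@(-ex*d+[0,0,1.5])/10).round(2))
E
```

```text
t 6.55 jig [[52.3, 0.5, -3.3]] world [527.   60.   41.5] F [-1.5  0.1  4. ] yawerr deg 0.39 q6 0.1 w 85.4 tilt [ 0.002  0.021 -1.   ]
10 [ 0.02  0.98 -0.  ]
20 [ 0.2   1.97 -0.01]
32 [ 0.41  3.15 -0.02]
```

jog_arm([
  [-1,[-0.15,0,0],0],
  [-1,[-0.11,0.25,0],0],
  [-1,[-0.06,0.5,0],0],
  [-1,[-0.02,0.75,0],0],
  [-1,[0.03,1.0,0],0],
  [-1,[0.07,1.25,0],0],
  [-1,[0.11,1.5,0],0],
  [-1,[0.16,1.75,0],0],
  [-1,[0.2,2.0,0],0],
  [-1,[0.2,2.0,0],0],
])

```text
time_s: 7.8
eef_pos: [507.2, 63.0, 39.5]
ee_rot: [0.542, -0.456, 0.531, 0.466]
ft_force: [1.3, 0.3, -0.6]
gripper_width: 85.6
```

```bash
python3 - <<'E'
from h import *
where()
for n in ("side",):
    im=eyes.read_camera(n)[:,:,::-1]; cv2.imwrite(f"pics/{n}4full.png",im);cv2.imwrite(f"pics/{n}4.png",cv2.resize(im[190:350,230:410],None,fx=4,fy=3.7,interpolation=cv2.INTER_CUBIC))
E
```

```text
t 7.8 jig [[32.2, 0.7, -1.7]] world [507.2  63.   39.5] F [ 1.3  0.3 -0.6] yawerr deg 0.39 q6 0.1 w 85.6 tilt [ 0.002  0.021 -1.   ]
```

View pics/side4.png

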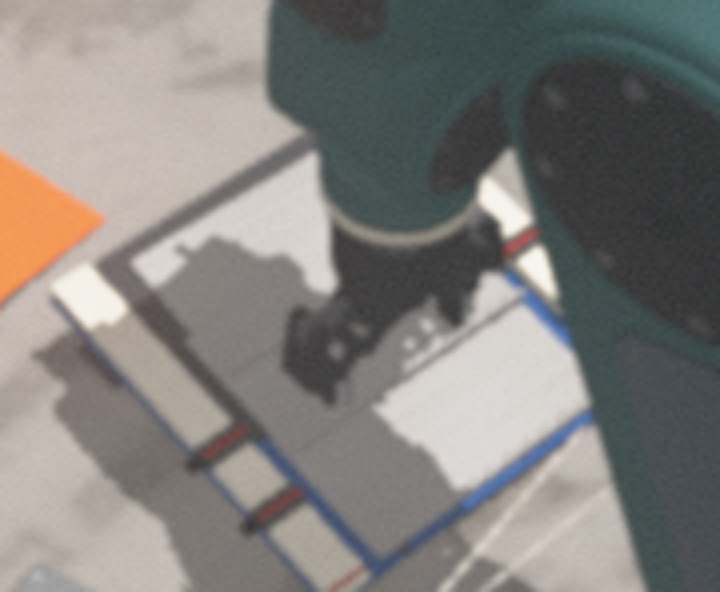

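jog_arm([
  [-1,[0.04,0.25,0],0],
  [-1,[0.09,0.5,0],0],
  [-1,[0.14,0.8,0],0],
  [-1,[0.14,0.8,0],0],
])

```text
time_s: 8.35
eef_pos: [498.8, 64.3, 38.0]
ee_rot: [0.541, -0.456, 0.531, 0.466]
ft_force: [0.5, -0.1, -0.6]
gripper_width: 85.0
```

```bash
python3 - <<'E'
from h import *
where()
for n in ("side",):
    im=eyes.read_camera(n)[:,:,::-1]; cv2.imwrite(f"pics/{n}5full.png",im);cv2.imwrite(f"pics/{n}5.png",cv2.resize(im[230:340,260:380],None,fx=6,fy=5.4,interpolation=cv2.INTER_CUBIC))
E
```

```text
t 8.35 jig [[23.5, 0.7, -1.7]] world [498.8  64.3  38. ] F [ 0.5 -0.1 -0.6] yawerr deg 0.39 q6 0.1 w 85.0 tilt [ 0.001  0.021 -1.   ]
```

View pics/side5.png

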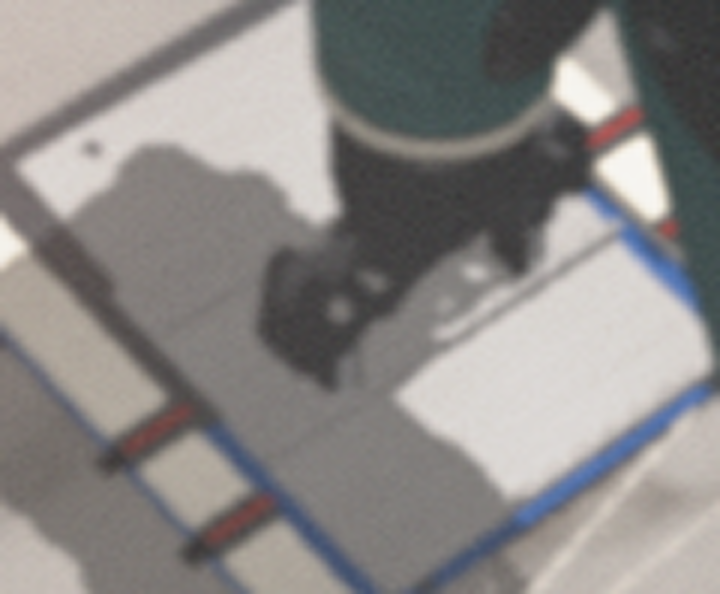

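```bash
python3 - <<'E'
from h import *
o,p,R=tool()
f=lambda P:((proj("side",P)-[260,230])*[6,5.4]).round(0).tolist()
for y in(70,45,0,-45,-70): print(y,"lip front top",f(J2W([[23.5-y/70,y,20.6]])), "rear top",f(J2W([[27.5-y/70,y,20.6]])))
for off in(45,-45):
  for dy in(-11,0,11): print(off,dy,"tip",f(p+off*R[:,2]-13*R[:,0]+dy*R[:,1]), W2J(p+off*R[:,2]-13*R[:,0]+dy*R[:,1]).round(1))
E
```

```text
70 lip front top [[293.0, 412.0]] rear top [[286.0, 405.0]]
45 lip front top [[342.0, 378.0]] rear top [[336.0, 371.0]]
0 lip front top [[430.0, 317.0]] rear top [[423.0, 311.0]]
-45 lip front top [[515.0, 259.0]] rear top [[508.0, 252.0]]
-70 lip front top [[562.0, 227.0]] rear top [[555.0, 220.0]]
45 -11 tip [[315.0, 363.0]] [[37.  45.4 10.1]]
45 0 tip [[334.0, 380.0]] [[26.2 45.4 12. ]]
45 11 tip [[352.0, 397.0]] [[15.3 45.5 13.9]]
-45 -11 tip [[490.0, 251.0]] [[ 36.4 -44.6   8.2]]
-45 0 tip [[508.0, 267.0]] [[ 25.6 -44.6  10.2]]
-45 11 tip [[527.0, 283.0]] [[ 14.7 -44.5  12.1]]
```

```bash
cat >> h.py <<'E'
def lines(n,a,z,ys,xr,half=6,k=4):
    r=cv2.GaussianBlur(cv2.cvtColor(rect(n,a,z,k=k),cv2.COLOR_BGR2GRAY).astype(np.float32),(0,0),2)
    for y in ys:
        c=int((115-y)*k); p=r[:,c-half*k//2:c+half*k//2+1].mean(1)
        i0,i1=int((170-xr[1])*k),int((170-xr[0])*k); q=p[i0:i1]
        base=np.median(q); i=int(np.argmin(q)); w=np.clip(np.minimum(q[max(0,i-12):i+13].max(),base)-q[max(0,i-12):i+13]-4,0,None)
        xx=170-(i0+np.arange(max(0,i-12),min(len(q),i+13)))/k
        print(n,y,"x",round(float((w*xx).sum()/max(w.sum(),1e-6)),2),"depth",round(float(base-q.min()),1))
E
python3 - <<'E'
from h import *
for k in("0","5full"):
    a=cv2.imread(f"pics/side{k}.png"); r=rect("side",a,20.6,k=2)
    for v in range(-60,170,10): cv2.line(r,(0,int((170-v)*2)),(8 if v%50 else 25,int((170-v)*2)),(0,0,255),1)
    cv2.imwrite(f"pics/rs{k}.png",r)
a=cv2.imread("pics/side0.png"); lines("side",a,20.6,(80,60,40,0,-40,-60,-80),(10,45)); lines("side",a,20.6,(80,60,40,0,-40,-60,-80),(65,95))
a=cv2.imread("pics/top0.png"); lines("top",a,20.6,(80,60,40,0,-40,-60,-80),(15,45)); lines("top",a,20.6,(80,60,40,0,-40,-60,-80),(68,100))
E
```

```text
side 80 x 21.57 depth 37.6
side 60 x 21.62 depth 35.7
side 40 x 21.81 depth 43.9
side 0 x 22.45 depth 41.9
side -40 x 22.89 depth 44.2
side -60 x 23.28 depth 42.5
side -80 x 23.33 depth 37.4
side 80 x 81.95 depth 46.7
side 60 x 80.87 depth 47.9
side 40 x 80.22 depth 52.4
side 0 x 79.43 depth 47.5
side -40 x 78.11 depth 54.4
side -60 x 78.33 depth 47.2
side -80 x 77.65 depth 47.3
top 80 x 29.1 depth 19.1
top 60 x 29.42 depth 20.0
top 40 x 29.49 depth 15.2
top 0 x 29.35 depth 23.1
top -40 x 29.33 depth 23.7
top -60 x 29.58 depth 26.4
top -80 x 29.75 depth 29.3
top 80 x 87.62 depth 16.3
top 60 x 87.12 depth 14.1
top 40 x 86.64 depth 16.2
top 0 x 84.78 depth 21.4
top -40 x 83.73 depth 24.1
top -60 x 83.08 depth 24.7
top -80 x 82.42 depth 21.0
```

View pics/rs5full.png

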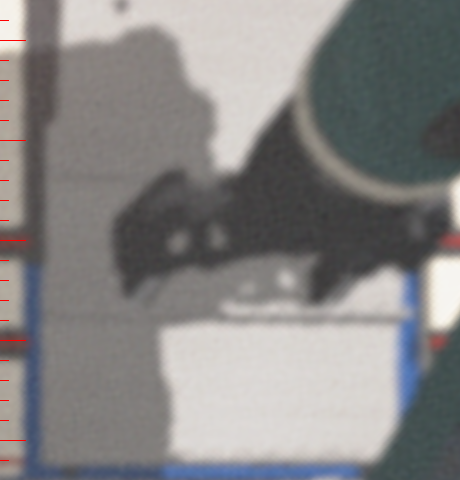

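jog_arm([
  [-1,[0.04,0.25,0],0],
  [-1,[0.09,0.5,0],0],
  [-1,[0.13,0.75,0],0],
  [-1,[0.17,1.0,0],0],
  [-1,[0.17,1.0,0],0],
])

```text
time_s: 9.02
eef_pos: [488.5, 65.9, 36.2]
ee_rot: [0.541, -0.455, 0.531, 0.466]
ft_force: [0.0, 0.7, 0.2]
gripper_width: 85.5
```

```bash
python3 - <<'E'
from h import *
where()
im=eyes.read_camera("side")[:,:,::-1]; cv2.imwrite("pics/side6full.png",im)
lines("side",im,20.6,(85,80,70,60,-30,-40,-50,-60,-70),(-8,9))
lines("side",im,20.6,(85,80,70,60),(65,95))
r=rect("side",im,20.6,k=2)
for v in range(-60,170,10): cv2.line(r,(0,int((170-v)*2)),(8 if v%50 else 25,int((170-v)*2)),(0,0,255),1)
cv2.imwrite("pics/rs6.png",r)
E
```

```text
t 9.03 jig [[13.0, 0.8, -1.6]] world [488.5  65.9  36.2] F [0.  0.7 0.2] yawerr deg 0.38 q6 0.11 w 85.5 tilt [ 0.001  0.021 -1.   ]
side 85 x 0.0 depth 3.9
side 80 x 0.46 depth 4.3
side 70 x 0.0 depth 2.5
side 60 x 0.0 depth 4.4
side -30 x 0.26 depth 28.8
side -40 x 8.15 depth 58.9
side -50 x 8.21 depth 42.4
side -60 x 0.08 depth 32.8
side -70 x 0.09 depth 36.7
side 85 x 0.0 depth 3.6
side 80 x 83.2 depth 4.8
side 70 x 0.0 depth 6.0
side 60 x 0.0 depth 5.1
```

View pics/rs6.png

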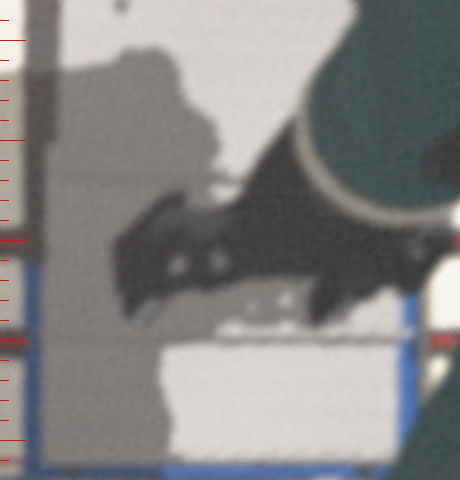

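```bash
python3 - <<'E'
from h import *
for J in([13,0.8,30],[102,0,50],[102,0,10],[102,0,4]): plan(J2W(J),ey)
E
```

```text
shift cm [-3.12, 0.56, 0.07] turn -0.003 turn 3.138
shift cm [-6.65, -7.85, 0.09] turn -0.003 turn 3.138
shift cm [-2.72, -8.56, 0.01] turn -0.003 turn 3.138
shift cm [-2.13, -8.66, -0.0] turn -0.003 turn 3.138
```

jog_arm([
  [-1,[-0.05,-0.3,0],0],
  [-1,[-2,-0.3,0],0],
  [-1,[-4.5,-0.3,0],0],
  [-1,[-6.6,-4.5,0],0],
  [-1,[-6.6,-8.6,0],0],
  [-1,[-6.6,-8.6,0],0],
  [-1,[-4,-8.6,0],0],
  [-1,[-2.8,-8.6,0],0],
  [-1,[-2.8,-8.6,0],0],
])

```text
time_s: 10.2
eef_pos: [572.6, 52.5, 63.5]
ee_rot: [0.541, -0.455, 0.532, 0.467]
ft_force: [0.5, -0.2, 0.0]
gripper_width: 85.8
```

```bash
python3 - <<'E'
from h import *
where()
for J in([102,0,4],[102,0,3]): plan(J2W(J),ey)
for n in("side","top"):
  im=eyes.read_camera(n)[:,:,::-1]; cv2.imwrite(f"pics/{n}7full.png",im)
  r=rect(n,im,20.6,k=2)
  for v in range(-60,170,10): cv2.line(r,(0,int((170-v)*2)),(8 if v%50 else 25,int((170-v)*2)),(0,0,255),1)
  cv2.imwrite(f"pics/r{n}7.png",r)
E
```

```text
t 10.2 jig [[101.6, -0.1, 10.4]] world [572.6  52.5  63.5] F [ 0.5 -0.2  0. ] yawerr deg 0.38 q6 0.09 w 85.8 tilt [-0.001  0.021 -1.   ]
shift cm [0.62, -0.16, -0.0] turn -0.003 turn 3.139
shift cm [0.72, -0.18, -0.0] turn -0.003 turn 3.139
```

View pics/rside7.png

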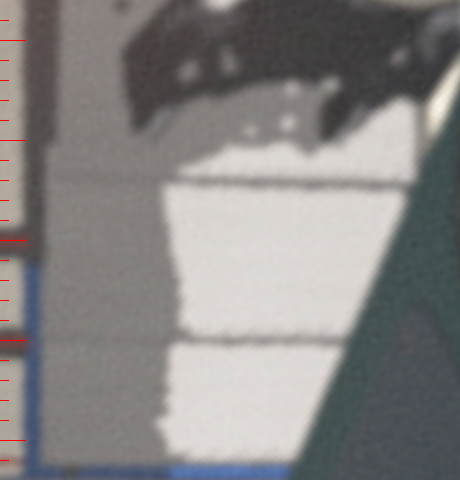

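View pics/rtop7.png

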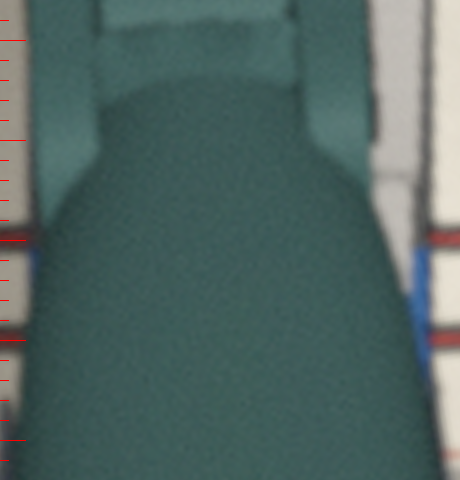

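jog_arm([
  [-1,[0.3,-0.1,0],0],
  [-1,[0.65,-0.17,0],0],
  [-1,[0.65,-0.17,0],0],
])

```text
time_s: 10.68
eef_pos: [575.2, 52.4, 57.9]
ee_rot: [0.541, -0.455, 0.531, 0.466]
ft_force: [0.2, 0.3, 1.2]
gripper_width: 85.3
```

```bash
python3 - <<'E'
from h import *
where(); print(W2J([520.8,60.0,64.1]))
for J in([102,0,3],[90,0,3],[70,0,3]): plan(J2W(J),ey)
E
```

```text
t 10.68 jig [[103.2, 0.1, 4.5]] world [575.2  52.4  57.9] F [0.2 0.3 1.2] yawerr deg 0.38 q6 0.09 w 85.3 tilt [ 0.001  0.021 -1.   ]
[[50.16484589 -0.34651975 20.09033837]]
shift cm [0.17, 0.09, -0.01] turn -0.003 turn 3.139
shift cm [0.38, 1.27, -0.02] turn -0.003 turn 3.139
shift cm [0.73, 3.24, -0.03] turn -0.003 turn 3.139
```

jog_arm([
  [-1,[0.12,0.1,0],0],
  [-1,[0.2,0.5,0],0],
  [-1,[0.26,0.9,0],0],
  [-1,[0.31,1.2,0],0],
  [-1,[0.36,1.5,0],0],
  [-1,[0.41,1.8,0],0],
  [-1,[0.46,2.1,0],0],
  [-1,[0.52,2.4,0],0],
  [-1,[0.57,2.7,0],0],
  [-1,[0.62,3.0,0],0],
  [-1,[0.68,3.4,0],0],
  [-1,[0.68,3.4,0],0],
])

```text
time_s: 12.18
eef_pos: [541.0, 57.7, 51.1]
ee_rot: [0.541, -0.455, 0.531, 0.467]
ft_force: [-0.5, 0.2, 0.7]
gripper_width: 85.2
```

```bash
python3 - <<'E'
from h import *
where()
for n in("side",):
  im=eyes.read_camera(n)[:,:,::-1]; cv2.imwrite(f"pics/{n}8full.png",im)
  r=rect(n,im,20.6,k=2)
  for v in range(-60,170,10): cv2.line(r,(0,int((170-v)*2)),(8 if v%50 else 25,int((170-v)*2)),(0,0,255),1)
  cv2.imwrite(f"pics/r{n}8.png",r)
E
```

```text
t 12.18 jig [[67.9, 0.3, 3.8]] world [541.   57.7  51.1] F [-0.5  0.2  0.7] yawerr deg 0.38 q6 0.1 w 85.2 tilt [ 0.     0.021 -1.   ]
```

View pics/rside8.png

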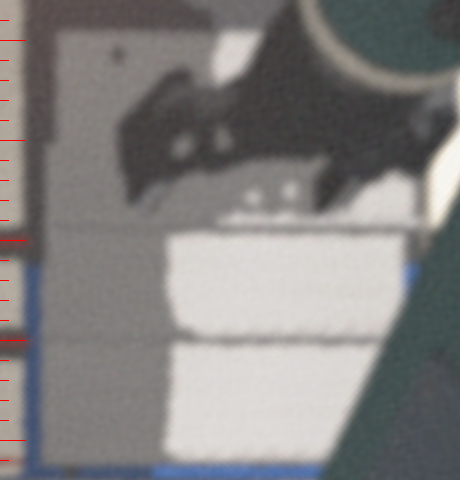

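jog_arm([
  [-1,[0.04,0.2,0],0],
  [-1,[0.08,0.4,0],0],
  [-1,[0.1,0.55,0],0],
  [-1,[0.1,0.55,0],0],
])

```text
time_s: 12.72
eef_pos: [535.5, 58.5, 50.1]
ee_rot: [0.541, -0.455, 0.531, 0.467]
ft_force: [0.9, -0.4, 0.5]
gripper_width: 85.3
```

jog_arm([
  [-1,[-0.05,-0.3,0],0],
  [-1,[-2,-0.3,0],0],
  [-1,[-6,-0.3,0],0],
  [-1,[-11,-0.3,0],0],
  [-1,[-11,-3,-6],0],
  [-1,[-11,-3,-12],0],
  [-1,[-11,-3,-18],0],
  [-1,[-11,-3,-23],0],
  [-1,[-11,-3,-23],0],
])

```text
time_s: 13.85
eef_pos: [530.2, -178.6, 154.9]
ee_rot: [0.542, -0.454, 0.532, 0.466]
ft_force: [-0.6, -0.7, 0.1]
gripper_width: 85.5
```

```bash
python3 - <<'E'
from h import *
where()
for n in("side","top"):
  im=eyes.read_camera(n)[:,:,::-1]; cv2.imwrite(f"pics/{n}9full.png",im)
  r=rect(n,im,20.6,k=2)
  for v in range(-60,170,10): cv2.line(r,(0,int((170-v)*2)),(8 if v%50 else 25,int((170-v)*2)),(0,0,255),1)
  cv2.imwrite(f"pics/r{n}9.png",r)
  o=0 if n=="side" else 4
  lines(n,im,20.6,(80,60,40,0,-40,-60,-80),(-12+o,12+o)); lines(n,im,20.6,(80,60,40,0,-40,-60,-80),(38+o,62+o))
E
```

```text
t 13.85 jig [[109.6, -235.0, 101.8]] world [ 530.2 -178.6  154.9] F [-0.6 -0.7  0.1] yawerr deg 0.6 q6 -0.33 w 85.5 tilt [-0.     0.021 -1.   ]
side 80 x 0.49 depth 45.0
side 60 x 0.43 depth 43.3
side 40 x 0.0 depth 3.9
side 0 x -0.86 depth 5.2
side -40 x 1.24 depth 7.4
side -60 x 0.0 depth 5.7
side -80 x 0.45 depth 6.1
side 80 x 50.72 depth 56.0
side 60 x 50.6 depth 48.3
side 40 x 50.62 depth 49.4
side 0 x 50.77 depth 8.1
side -40 x 50.31 depth 7.9
side -60 x 0.0 depth 5.6
side -80 x 50.86 depth 9.2
top 80 x 8.35 depth 16.4
top 60 x 7.81 depth 18.1
top 40 x 0.0 depth 4.7
top 0 x 7.06 depth 7.4
top -40 x 6.84 depth 9.5
top -60 x 0.0 depth 9.3
top -80 x 5.82 depth 9.9
top 80 x 57.02 depth 16.6
top 60 x 56.64 depth 15.2
top 40 x 56.51 depth 13.9
top 0 x 56.03 depth 7.8
top -40 x 55.0 depth 8.1
top -60 x 54.41 depth 8.0
top -80 x 54.92 depth 11.0
```

View pics/rside9.png

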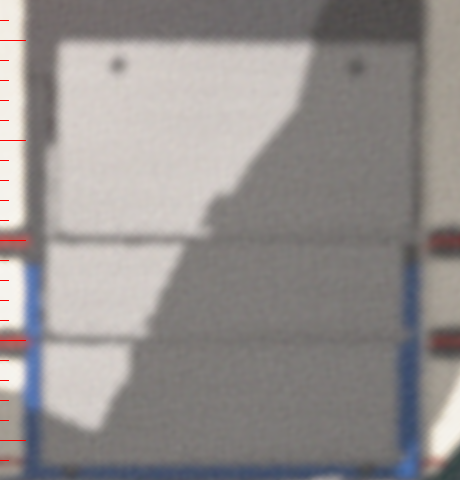

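View pics/rtop9.png

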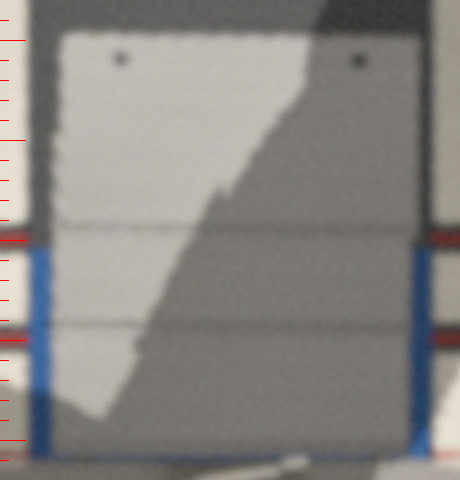

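View pics/top9full.png

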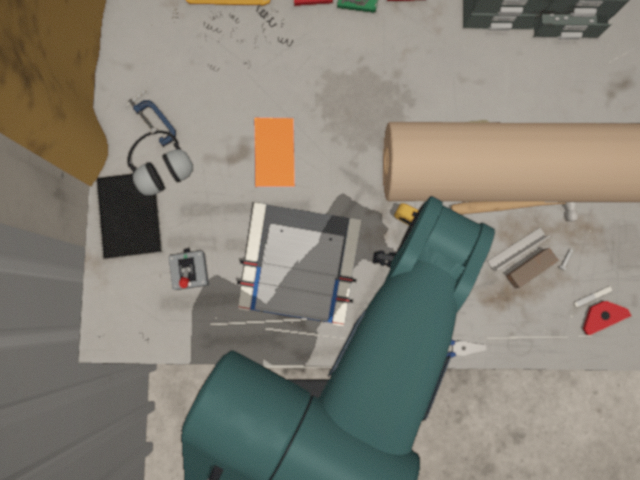

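```bash
python3 - <<'E'
from h import *
T=[[250.18, 263.28], [345.5, 278.79], [246.49, 283.59], [342.33, 299.28]];S=[[285.7, 309.0], [361.14, 253.81], [299.3, 325.82], [374.97, 268.75]]
P0=J2W([0,0,20])[0]
for n,L in(("top",T),("side",S)):
    for p in L: print(n,W2J(plane(n,p,P0,ez)).round(2))
E
```

```text
top [[ 50.51 116.42  20.  ]]
top [[  50.74 -116.19   20.  ]]
top [[  0.42 117.68  20.  ]]
top [[   0.57 -116.69   20.  ]]
side [[ 49.57 115.68  20.  ]]
side [[  49.86 -117.37   20.  ]]
side [[ -0.52 116.56  20.  ]]
side [[  -0.24 -117.26   20.  ]]
```

```bash
python3 - <<'E'
from h import *
for J in([60,0.8,100],[27,0.8,60],[25,0.8,10]): plan(J2W(J),ey-0.006*ex)
E
```

```text
shift cm [1.57, 4.94, 23.25] turn -0.010 turn 3.132
shift cm [6.09, 7.48, 23.14] turn -0.010 turn 3.132
shift cm [11.05, 6.79, 23.04] turn -0.010 turn 3.132
```

jog_arm([
  [-1,[0,1,6],0],
  [-1,[0,3,12],0],
  [-1,[0,5,18],-0.01],
  [-1,[0,7,23.1],-0.01],
  [-1,[3,7,23.1],-0.01],
  [-1,[7,7,23.1],-0.01],
  [-1,[10,6.8,23.05],-0.01],
  [-1,[11,6.8,23.05],-0.01],
  [-1,[11,6.8,23.05],-0.01],
])

```text
time_s: 15.08
eef_pos: [497.9, 65.3, 50.5]
ee_rot: [0.539, -0.458, 0.529, 0.47]
ft_force: [1.3, -0.2, 0.3]
gripper_width: 85.5
```

```bash
python3 - <<'E'
from h import *
where()
for J in([25,0.8,-1.5],[20,0.8,-1.5],[11.5,0.8,-1.5]): plan(J2W(J),ey-0.006*ex)
E
```

```text
t 15.07 jig [[24.7, 1.5, 10.7]] world [497.9  65.3  50.5] F [ 1.3 -0.2  0.3] yawerr deg -0.17 q6 0.1 w 85.5 tilt [-0.001  0.022 -1.   ]
shift cm [1.2, -0.25, -0.1] turn 0.001 turn -3.141
shift cm [1.29, 0.25, -0.1] turn 0.001 turn -3.141
shift cm [1.44, 1.08, -0.1] turn 0.001 turn -3.141
```

jog_arm([
  [-1,[0.6,-0.25,0],0],
  [-1,[1.15,-0.25,0],0],
  [-1,[1.2,-0.2,0],0],
  [-1,[1.25,0.1,0],0],
  [-1,[1.3,0.4,0],0],
  [-1,[1.35,0.65,0],0],
  [-1,[1.4,0.85,0],0],
  [-1,[1.43,1.05,0],0],
  [-1,[1.43,1.08,0],0],
  [-1,[1.43,1.08,0],0],
])

```text
time_s: 16.32
eef_pos: [487.4, 67.0, 36.3]
ee_rot: [0.539, -0.458, 0.529, 0.469]
ft_force: [2.2, -0.7, -0.9]
gripper_width: 85.8
```

```bash
python3 - <<'E'
from h import *
where()
for J in([24,0.8,30],[72,0.8,50],[72,0.8,10],[72,0.8,3.8],[61.4,0.8,3.8]): plan(J2W(J),ey-0.006*ex)
E
```

```text
t 16.32 jig [[11.8, 1.7, -1.4]] world [487.4  67.   36.3] F [ 2.2 -0.7 -0.9] yawerr deg -0.17 q6 0.1 w 85.8 tilt [-0.     0.022 -1.   ]
shift cm [-3.31, -0.64, -0.02] turn 0.001 turn -3.141
shift cm [-6.13, -5.01, 0.01] turn 0.001 turn -3.141
shift cm [-2.19, -5.72, -0.08] turn 0.001 turn -3.141
shift cm [-1.58, -5.83, -0.1] turn 0.001 turn -3.141
shift cm [-1.39, -4.79, -0.09] turn 0.001 turn -3.141
```

jog_arm([
  [-1,[-0.05,-0.3,0],0],
  [-1,[-2.5,-0.35,0],0],
  [-1,[-6.2,-1.5,0],0],
  [-1,[-6.2,-5.7,0],0],
  [-1,[-5,-5.75,0],0],
  [-1,[-2.8,-5.75,0],0],
  [-1,[-1.6,-5.8,0],0],
  [-1,[-1.55,-5.6,0],0],
  [-1,[-1.5,-5.3,0],0],
  [-1,[-1.45,-5.05,0],0],
  [-1,[-1.4,-4.82,0],0],
  [-1,[-1.4,-4.79,0],0],
])

```text
time_s: 17.82
eef_pos: [534.9, 60.0, 50.4]
ee_rot: [0.539, -0.458, 0.529, 0.469]
ft_force: [1.0, -0.3, 1.1]
gripper_width: 85.4
```

```bash
python3 - <<'E'
from h import *
where()
E
```

```text
t 17.82 jig [[61.5, 1.8, 4.2]] world [534.9  60.   50.4] F [ 1.  -0.3  1.1] yawerr deg -0.17 q6 0.09 w 85.4 tilt [ 0.     0.022 -1.   ]
```

```bash
python3 - <<'E'
from h import *
print(tri((183.64,281.95),(252.7,361.92)))
for n,(x0,x1,y0,y1) in(("top",(150,225,235,305)),("side",(205,285,325,405))):
    a=cv2.imread(f"pics/{n}0.png"); cv2.imwrite(f"pics/sw_{n}.png",cv2.resize(a[y0:y1,x0:x1],None,fx=8,fy=8,interpolation=cv2.INTER_CUBIC))
E
```

```text
(array([488.29837853, 325.04615526, 102.38272217]), [np.float64(1.1666838748274027), np.float64(1.1666838748274817)])
```

View pics/sw_top.png

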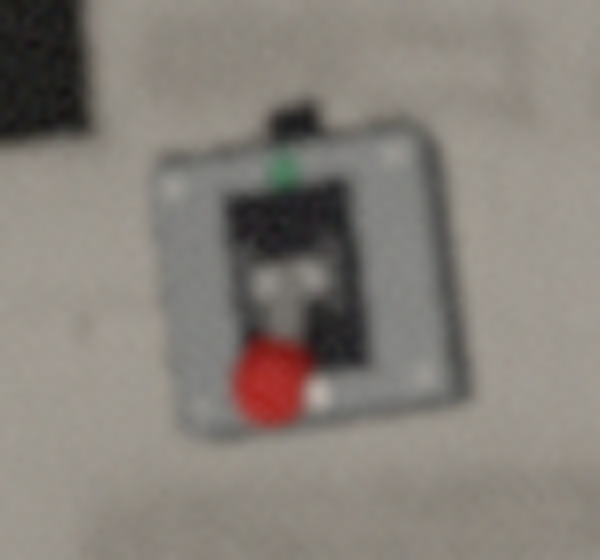

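View pics/sw_side.png

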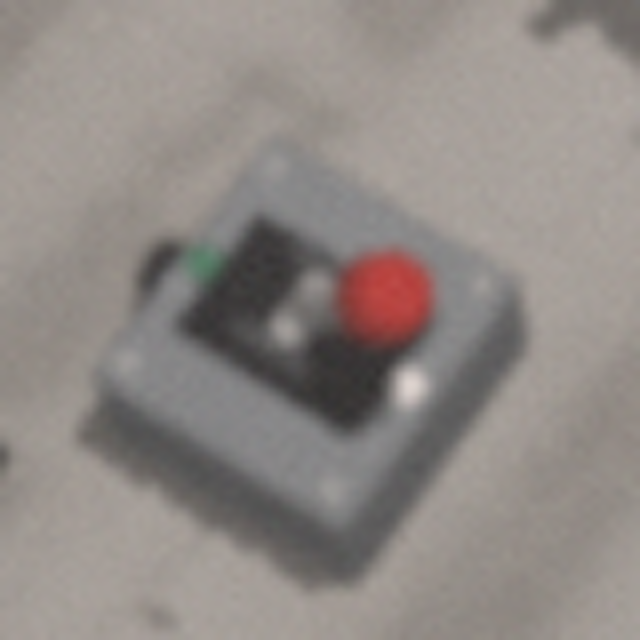

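```bash
python3 - <<'E'
from h import *
bx=np.array([0.994,0.112,0]); by=np.array([-0.112,0.994,0])
for W in([440,317,160],[440,317,90]): plan(W,by)
E
```

```text
shift cm [-10.4, 13.03, 24.34] turn -0.253 turn 2.889
shift cm [-3.4, 13.01, 24.19] turn -0.253 turn 2.889
```

jog_arm([
  [-1,[-0.05,-0.3,0],0],
  [-1,[-2,-0.3,0],0],
  [-1,[-6,-0.3,0],0],
  [-1,[-10.4,0,0],0],
  [0,[-10.4,3,5],-0.1],
  [1,[-10.4,6,10],-0.2],
  [1,[-10.4,9,15],-0.253],
  [1,[-10.4,12,20],-0.253],
  [1,[-10.4,13,24.3],-0.253],
  [1,[-10.4,13,24.3],-0.253],
  [1,[-10.4,13,24.3],-0.253],
])

```text
time_s: 19.2
eef_pos: [440.3, 316.2, 159.8]
ee_rot: [0.477, -0.522, 0.465, 0.532]
ft_force: [-0.5, -0.3, -0.8]
gripper_width: 0.0
```

```bash
python3 - <<'E'
from h import *
where(); print(status.get_obs()['eef_pos'])
for n in("side","top"):
  im=eyes.read_camera(n)[:,:,::-1]; cv2.imwrite(f"pics/{n}10full.png",im)
  r=rect(n,im,20.6,k=2)
  for v in range(-60,170,10): cv2.line(r,(0,int((170-v)*2)),(8 if v%50 else 25,int((170-v)*2)),(0,0,255),1)
  cv2.imwrite(f"pics/r{n}10.png",r)
  o=0 if n=="side" else 4
  lines(n,im,20.6,(80,60,40,0,-40,-60,-80),(-12+o,12+o)); lines(n,im,20.6,(80,60,40,0,-40,-60,-80),(38+o,62+o))
cv2.imwrite("pics/r10.png",np.hstack([cv2.imread("pics/rside10.png")[:,::1],cv2.imread("pics/rtop10.png")])[:, :800])
E
```

```text
t 19.2 jig [[-48.7, 241.3, 134.7]] world [440.3 316.2 159.8] F [-0.5 -0.3 -0.8] yawerr deg -14.45 q6 0.35 w 0.0 tilt [-0.     0.021 -1.   ]
[440.33532677 316.24333135 159.79147523]
side 80 x -1.27 depth 46.8
side 60 x -0.86 depth 44.5
side 40 x -1.24 depth 49.4
side 0 x -1.06 depth 51.5
side -40 x -1.19 depth 50.2
side -60 x -0.93 depth 46.3
side -80 x 0.0 depth 2.9
side 80 x 49.73 depth 48.7
side 60 x 49.41 depth 49.3
side 40 x 49.24 depth 48.1
side 0 x 49.73 depth 46.4
side -40 x 0.0 depth 2.2
side -60 x 0.0 depth 2.2
side -80 x 0.0 depth 1.9
top 80 x 6.7 depth 18.7
top 60 x 6.8 depth 19.3
top 40 x 6.39 depth 18.7
top 0 x 6.07 depth 19.3
top -40 x 6.15 depth 23.9
top -60 x 6.58 depth 29.4
top -80 x 5.81 depth 24.5
top 80 x 55.76 depth 18.8
top 60 x 55.75 depth 18.9
top 40 x 55.06 depth 14.8
top 0 x 54.71 depth 16.8
top -40 x 54.56 depth 20.4
top -60 x 54.45 depth 22.6
top -80 x 54.09 depth 24.1
```

View pics/rtop10.png

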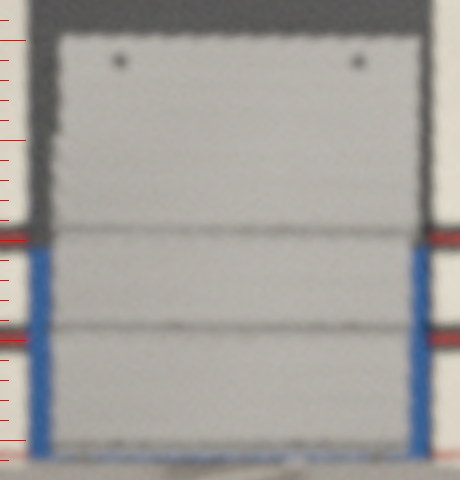

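View pics/side10full.png

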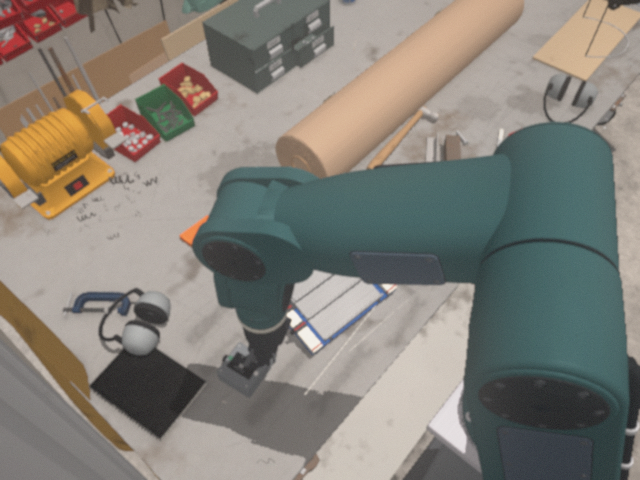

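```bash
python3 - <<'E'
from h import *
bx=np.array([0.994,0.112,0])
K=np.array([488.3,325,0])
for d,z in((-48,90),(-30,90),(20,90),(45,90),(55,90),(-60,90)): plan(K+bx*d+[0,0,z])
E
```

```text
shift cm [7.0, -0.03, 0.25]
shift cm [7.0, -1.83, 0.25]
shift cm [7.01, -6.83, 0.26]
shift cm [7.02, -9.33, 0.26]
shift cm [7.02, -10.33, 0.26]
shift cm [6.99, 1.17, 0.25]
```

jog_arm([
  [1,[2,0.7,0.25],0],
  [1,[5,0.7,0.25],0],
  [1,[7,0.7,0.25],0],
  [1,[7,0,0.25],0],
  [1,[7,-1,0.25],0],
  [1,[7,-2,0.25],0],
  [1,[7,-3,0.25],0],
  [1,[7,-4,0.25],0],
  [1,[7,-5,0.25],0],
  [1,[7,-6,0.25],0],
  [1,[7,-7,0.25],0],
  [1,[7,-7,0.25],0],
])

```text
time_s: 20.8
eef_pos: [510.6, 327.4, 90.0]
ee_rot: [0.477, -0.522, 0.466, 0.532]
ft_force: [-0.2, -0.7, 0.6]
gripper_width: -0.0
```

```bash
python3 - <<'E'
from h import *
where()
im=eyes.read_camera("side")[:,:,::-1]; cv2.imwrite("pics/side11.png",cv2.resize(im[250:420,180:330],None,fx=4,fy=3.5,interpolation=cv2.INTER_CUBIC))
E
```

```text
t 20.8 jig [[6.0, 262.7, 54.1]] world [510.6 327.4  90. ] F [-0.2 -0.7  0.6] yawerr deg -14.35 q6 0.32 w -0.0 tilt [ 0.     0.021 -1.   ]
```

View pics/side11.png

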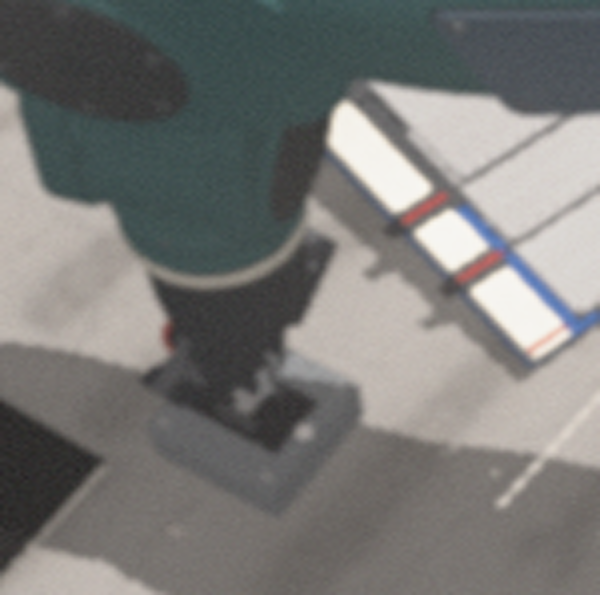

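The red knob shows on the far side (165,335 in the crop), so the lever seems to have gone over. I'll back off, lift clear and check.

jog_arm([
  [1,[0,3,0],0],
  [1,[0,7,0],0],
  [1,[-4,9,0],0],
  [1,[-10,9,0],0],
  [1,[-12,9,-6],0],
  [1,[-12,9,-12],0],
  [1,[-12,10,-18],0],
  [1,[-12,10,-24],0],
  [1,[-12,8,-30],0],
  [1,[-12,6,-36],0],
  [1,[-12,4,-42],0],
  [1,[-12,4,-46],0],
])

```text
time_s: 22.35
eef_pos: [521.9, -139.1, 199.7]
ee_rot: [0.477, -0.522, 0.466, 0.532]
ft_force: [-0.1, 0.5, -0.0]
gripper_width: -0.2
```

```bash
python3 - <<'E'
from h import *
where()
for n in("side","top"):
  im=eyes.read_camera(n)[:,:,::-1]; cv2.imwrite(f"pics/{n}12.png",im)
E
```

```text
t 22.35 jig [[103.6, -197.1, 148.4]] world [ 521.9 -139.1  199.7] F [-0.1  0.5 -0. ] yawerr deg -14.31 q6 -0.53 w -0.2 tilt [-0.     0.021 -1.   ]
```

View pics/side12.png

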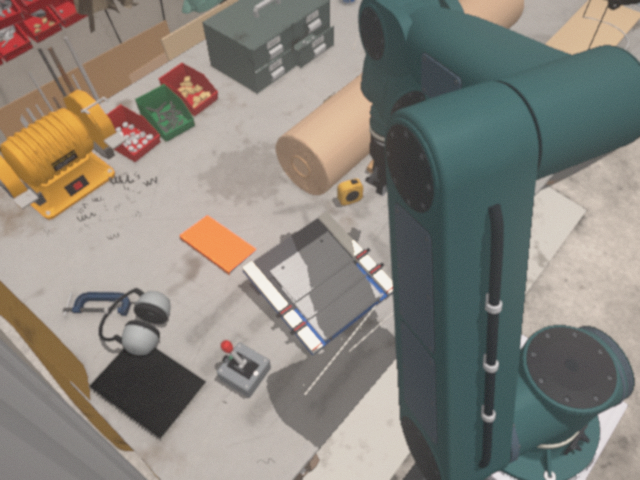

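View pics/top12.png

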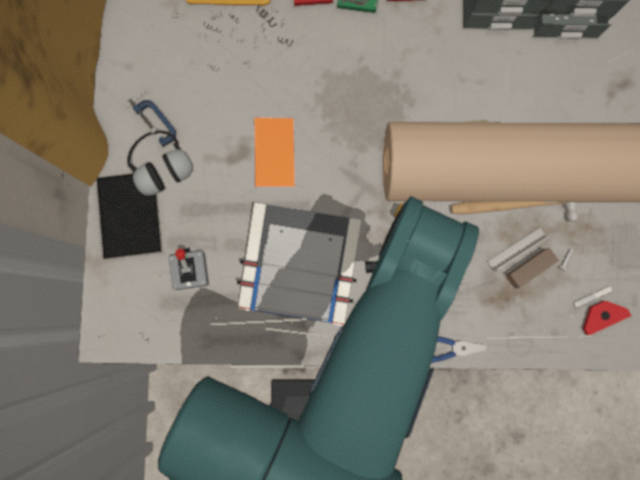

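The pictures show the lever over on the far side, with the knob at about (181,253) in the top view and (227,346) in the side view. The slats are in place. I'll check the knob position and the lips once more, then hand in.

```bash
python3 - <<'E'
from h import *
P=[]
for n,b in(("top",(165,240,200,270)),("side",(215,335,245,360))):
    a=cv2.imread(f"pics/{n}12.png").astype(float); m=(a[...,2]-np.maximum(a[...,0],a[...,1])>50)
    z=np.zeros_like(m); z[b[1]:b[3],b[0]:b[2]]=m[b[1]:b[3],b[0]:b[2]]; Y,X=np.nonzero(z); P.append((X.mean(),Y.mean()))
print(P,tri(*P))
im=cv2.imread("pics/side12.png"); lines("side",im,20.6,(80,60,50),(-12,12)); lines("side",im,20.6,(80,60,50),(38,62))
im=cv2.imread("pics/top12.png"); lines("top",im,20.6,(80,60,-60),(-8,16)); lines("top",im,20.6,(80,60,-60),(42,66))
from workcell import order
print(order.job_done())
E
```

```text
[(np.float64(179.91489361702128), np.float64(253.7659574468085)), (np.float64(226.55555555555554), np.float64(345.87179487179486))] (array([554.26005318, 336.02250007, 104.7583113 ]), [np.float64(1.019058651712562), np.float64(1.019058651712275)])
side 80 x -1.23 depth 48.7
side 60 x 0.0 depth 3.3
side 50 x 0.0 depth 4.3
side 80 x 49.62 depth 51.0
side 60 x 49.37 depth 50.7
side 50 x 38.5 depth 20.9
top 80 x 6.53 depth 18.0
top 60 x 0.0 depth 3.2
top -60 x 6.03 depth 8.8
top 80 x 55.65 depth 18.6
top 60 x 55.84 depth 19.3
top -60 x 54.27 depth 9.2
the job is handed in; nothing more can be done
None
```

The job is handed in at about 22 s on the robot's clock, with both slats on their red lines and the lever over at on. `job_done` reports no verdict, so this rests on my own measurements.

**Slats:** I slid each one down with the open fingers against the back of its lip, the middle one first. I then gave each a final push of about 1 mm. With the arm clear, both cameras put the middle lip about 0.7 to 1 mm above its line and the top lip about 0.2 to 0.4 mm above, averaged along each lip. The top view shows the slats about 1 to 1.5 mm askew end to end, while the side view shows almost none. The ends should therefore be within about 1.5 mm of the lines, against the 5 mm allowed.

**Lever:** I pushed it with the closed fingers and it fell over by itself. The knob went from (488, 325, 102) to (554, 336, 105) mm, which is the on side.

**Last checks:**
- **Lips:** After the lever push, the readings not hidden by the arm or lost in its shadow (mostly the left ends) match the earlier ones to within about 0.5 mm.
- **Slats flat:** I judged this by eye only.
- **Tools:** They look unmoved where visible, but I did not measure them. In the last pictures the arm hides the duct tape in both views, and partly hides the pliers and tape measure.
- **Arm:** It had slightly tilted fingers, about 1.2 degrees, after the wrist ran into its limit early on. This had no visible effect.

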